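# Show the smoked cover plate to the bench camera

## Task

The iron has burnt: lift the brown smoked glass cover plate off the gas bottle with the rusty deposit and hold it in the air in front of the upward-looking bench camera so that the class can see its sooty underside: 90 mm from the lens, centred on it, parallel to the camera's rectangular front and with its long sides along that front's long sides. Finish while holding the plate there, motionless, in the gripper alone. Leave the two bottles, the clear plate, the spoon, the brown jar and the camera standing as they are.

Things in the scene. Friction and masses are not known exactly. Their poses are not given: they have to be found in the camera images.
- smoked_plate: Dark brown smoked glass cover plate, 76 x 60 x 5 mm (x, y, z), about 50 g, loose on the mouth of the used bottle, sooty side down, overhanging the lip by 2 mm or more. Origin: centre of its underside. x along the long side (within 23 degrees of straight away from the robot), y along the short side, z up out of its clean top face. Can be gripped across the 60 mm from above.
- used_bottle: Loose clear glass gas bottle with a rusty deposit inside, 120 mm high, body diameter 68 mm up to 78 mm, then narrowing to a 40 mm neck from 98 mm, mouth lip 46 mm across in the top 6 mm; 280 g. Origin: centre of its underside, z up.
- clean_bottle: The same kind of bottle, empty and clean, covered with the clear plate. To be left alone. Origin: centre of its underside.
- clear_plate: Clear, pale glass cover plate, 76 x 60 x 5 mm, lying on the clean bottle. To be left alone. Origin: centre of its underside.
- camera_lens (a point): Centre of the bench camera's lens, on its front face. z: the way it looks, up, leaning 8 to 24 degrees roughly to -x. x along the 76 mm side of its rectangular grey front (a white light bar at each end), y along the 58 mm side, level. Camera fixed on a base 100 x 110 mm; cheeks reach 81 mm above the bench; a stiff hinge 50 mm behind this point, 70 mm above the bench, holds the head.
- spoon: Loose spoon with a steel bowl and a wooden handle, 170 mm long, lying crosswise on the bench nearer to the robot than the bottles. To be left alone. Origin: its middle, on the bench; x along it.
- reagent: Loose brown jar with a black cap, diameter 56 mm, 100 mm high, standing beyond the bottles. To be left alone. Origin: centre of its underside.
Not all that is in view belongs to the job. Of the things like the smoked_plate, leave any that is turquoise; of the rest the smaller one is meant.

How it is judged:
By the outcome, as a careful person would: the job done as asked, in the order asked, and still so for the second after the job is handed in, while the arm keeps its last pose, push and grip.
It also fails if it takes over 34 s, if anything falls off the work surface, if the arm or the gripper's body presses on something with over 40 N, if the wrist force passes 120 N, or if a joint passes its speed limit or range.

## Robot

A 6-joint arm with a two-finger parallel gripper is mounted at the origin on the work surface. World frame = base frame: x ahead of the robot, y to its left, z up, the work surface at z = 0. Lengths are in mm, angles in rad, forces in N, time in s.
With the tool pointing down it reaches from about 275 to 775 mm from the base axis. Payload 14.6 kg.
Tool frame: the origin (TCP) lies on the centre line of the jaws, within the pads' length; the fingertips stand 17 mm ahead of it and the grasp point (between the pads) lies 2 mm behind it; z points along the fingers, y is the line along which they close (so a half turn about z gives the same grasp; the last joint's range is limited). The gripper opens to 85 mm and grips with 20 to 120 N. Pads are 22 mm wide; open, the fingers measure 114 mm over their backs; the gripper's body (76 mm by 85 mm) begins 54 mm behind the grasp point. The pads swing forward as they close: fully open they stand 13 mm farther back than shut.
Start: joints at [-1.441, 0.263, -0.048, 1.259, 0, 1.415], TCP at [147.5, -503.857, 219.578] pointing down, gripper open.
Joint ranges: [-2.65, 2.65], [-0.89, 1.7], [-1.18, 1.37], [-2.13, 2.11], [-1.35, 1.29], [-3.14, 3.14]. Speed limits (rad/s): [1.89, 1.89, 2.57, 2.79, 3.14, 3.14].

## Interface

Orientations are given as a unit quaternion [w, x, y, z].
In Python, from bench import arm, eyes, close_job gives the robot as it stands.
- The arm moves only by the tool drive_tool, never from a script. Its argument "series" is a list that holds one entry, the list of rows, each a list of 7 numbers: the turn, a rotation vector about the tool's x, y, z as a fraction of full scale, then the shift along the tool's x, y, z as a fraction of full scale, then the finger opening in mm, from 0 to 85.4. A call has 1 to 12 rows; each row shifts and turns the commanded pose from where the row before left it, along the tool's axes as they then stand; what a row does not reach is not made up. Full scale, the value 1, is 50 mm for a shift and 4 degrees for a turn. A row lasts 1/10 s, in which the tool goes at most 50 mm and 8.59 degrees, less where a joint would pass 70% of its speed; a pose out of reach is approached as far as the arm can. A call with a number of a shift or a turn outside -1 to 1 is refused whole. A call with a gripper value outside its range is refused whole. The fingers move at their own pace and stop on an object; "newtons" is the grip in N (left out, the last holds). Time passes only in rows, so rows that do not move let the fingers close. It gives the time, the measured TCP pose, the force, the opening and the grip force at its end, in the units of the state.
- arm.state(): the state, without advancing time (a new reading comes with each control period).
- eyes.get_image(name): name is "scene" or "top"; returns a dict with "pixels" (420x560x3 uint8, blue, green, red), "depth" (420x560 float32, mm along the optical axis (not along the pixel's ray), 0 where there is no reading), "fx", "fy", "cx", "cy" (pixels), "origin" and "orientation" of the camera in the world. Camera axes: x right, y down, z forward; pixel columns grow to the right and rows downward; lengths in mm; the calibration is good to about 2 mm. A picture is of the moment at which its call begins.
- close_job(): hands the job in; it is judged then, once.
The state is a dict: "t": time; "qpos": joint angles; "qvel": joint speeds; "tau": joint torques, N m; "eef_pos": TCP position; "tcp_rot": TCP orientation; "force": force on the tool from outside, world axes, zero at the start; "wrist_torque": the same for the moment, N m; "grip_width": finger opening in mm; "grip_force": force on a finger pad.
Only numpy, scipy, OpenCV 4.12 (cv2) and the standard library are available. Lean on these libraries where they do the work, as an engineer would, in place of code of your own. Each camera call takes 0.05 s, during which the arm holds its last target. There are 200 camera calls.

## Working session

There is one attempt and no reset: what is moved stays moved. The work goes in short steps, Python scripts to look and compute and a tool call to move; the robot and the scene stay as the last step left them, time stands still between calls to the robot, and variables do not carry over. Pictures are saved under pics/ and viewed, at most 10 in all, crops included, and the job is handed in when it is done.

Besides the shell and the picture viewer there is one more tool, called by a JSON object that holds its "op" and its "data", one argument or row to a line. drive_tool: Moves the arm, as the interface text tells. Shift numbers are shares of 50 mm and turn numbers shares of 4 degrees, none past 1 either way. Its arguments: {"type":"object","properties":{"series":{"type":"array"},"newtons":{"type":"number"}},"required":["series"]}

```bash
mkdir -p pics; ls; cat > h.py <<'E'
import numpy as np, cv2, pickle
from scipy.spatial.transform import Rotation as R
def rot(q): return R.from_quat([q[1],q[2],q[3],q[0]])
def grab():
    from bench import eyes
    d={n:eyes.get_image(n) for n in("scene","top")}
    pickle.dump(d,open('im.pkl','wb')); return d
def load(): return pickle.load(open('im.pkl','rb'))
def ray(im,u,v):
    d=np.stack([(np.asarray(u)-im['cx'])/im['fx'],(np.asarray(v)-im['cy'])/im['fy'],np.ones(np.shape(u))],-1)
    return rot(im['orientation']).apply(d.reshape(-1,3)).reshape(d.shape)
def onplane(im,u,v,z):
    r=ray(im,u,v); o=np.array(im['origin']); return o+r*((z-o[2])/r[...,2])[...,None]
def cloud(im):
    v,u=np.mgrid[:420,:560]; return np.array(im['origin'])+ray(im,u,v)*im['depth'][...,None]
E
python3 - <<'E'
from h import *
d=grab()
for n in d:
    im=d[n]; print(n,im['origin'],im['orientation'],im['fx'],im['cx'],im['cy']); cv2.imwrite(f'pics/{n}0.png',im['pixels'])
from bench import arm; print(arm.state())
E
```

```text
pics
scene [1112.9199273  -484.97428878  757.39200445] [-0.3737755   0.8338442   0.37351144 -0.15963998] 464.8186586912151 280.63210635468903 210.51986216375815
top [451.04288871   8.26279049 883.29959307] [ 0.05409686 -0.69552367  0.71297921 -0.07057627] 402.38270841942654 280.5101639073798 205.17654242836525
{'t': 0.1, 'qpos': array([-1.44128308e+00,  2.63483986e-01, -4.88538691e-02,  1.25939380e+00,
        3.69065556e-05,  1.41553403e+00]), 'qvel': array([-0.00063953,  0.00016802,  0.001503  , -0.00086876, -0.00200476,
        0.00099158]), 'tau': array([ 4.27129868e-03, -6.38577032e+01,  3.85063684e+01,  9.99233918e-03,
       -8.18973876e-05, -2.18151044e-06]), 'eef_pos': array([ 147.48729488, -503.60322558,  219.17577081]), 'tcp_rot': array([-4.67389860e-04,  9.89879869e-01,  1.41907100e-01,  2.44725606e-05]), 'force': array([-0.57716404,  0.13660334,  0.5711594 ]), 'wrist_torque': array([ 0.02730131,  0.00958587, -0.0123509 ]), 'grip_force': 0.0, 'grip_width': 85.29691930965427}
```

View pics/scene0.png

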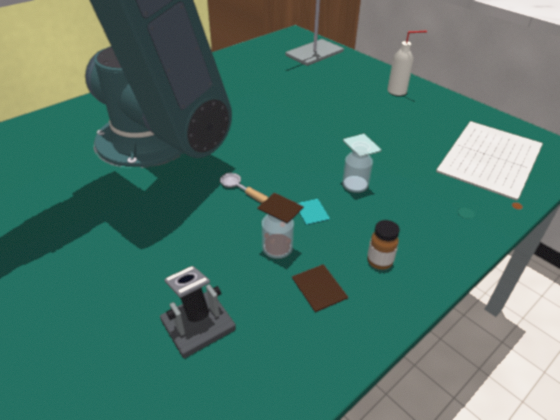

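View pics/top0.png

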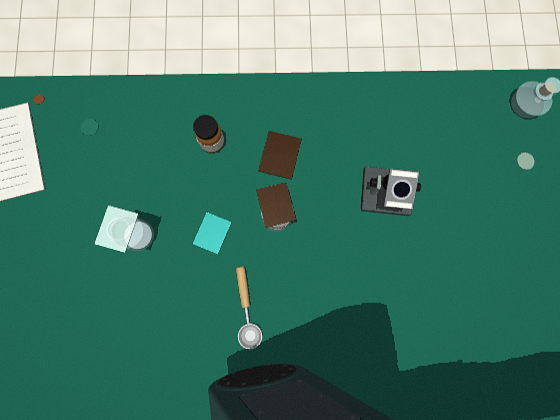

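Candidates (top view): brown plate on the bottle (276,205), brown plate lying on the bench (280,155), turquoise sheet (212,232) and clear plate on the other bottle (118,228). By the description it's the brown one on the bottle with the rusty deposit. I'll check its size and look at a close crop.

```bash
python3 - <<'E'
from h import *
d=load()
for n in d:
    im=d[n]; P=cloud(im); hsv=cv2.cvtColor(im['pixels'],cv2.COLOR_BGR2HSV)
    m=(((hsv[...,0]<18)|(hsv[...,0]>170))&(hsv[...,1]>110)&(hsv[...,2]<110)&(hsv[...,2]>20)&(P[...,0]>250)).astype(np.uint8)
    m=cv2.morphologyEx(m,cv2.MORPH_OPEN,np.ones((3,3)))
    k,l,s,c=cv2.connectedComponentsWithStats(m)
    for i in range(1,k):
        if s[i,4]<300: continue
        pts=P[l==i]; z=np.median(pts[:,2])
        if z<0 or z>200: continue
        cn=cv2.findContours((l==i).astype(np.uint8),0,1)[0][0][:,0]
        for zz in ([125] if z>60 else [5]):
            q=onplane(im,cn[:,0],cn[:,1],zz)[:,:2].astype(np.float32)
            print(n,c[i].round(),s[i,4],'z',z.round(1),np.percentile(pts[:,2],[5,95]).round(1),cv2.minAreaRect(q))
# camera head cloud
for n,(u0,u1,v0,v1) in dict(top=(355,425,160,220),scene=(155,240,260,350)).items():
    im=d[n]; P=cloud(im)[v0:v1,u0:u1]; print(n,'max z',np.percentile(P[...,2],[50,90,99]).round(1))
a=cv2.resize(d['scene']['pixels'][180:350,150:360],None,fx=2.8,fy=2.8,interpolation=2)
cv2.imwrite('pics/c1.png',a)
b=cv2.resize(d['top']['pixels'][155:225,350:430],None,fx=7,fy=7,interpolation=2)
cv2.imwrite('pics/c2.png',b)
E
```

```text
scene [280. 207.] 621 z 125.0 [123.  126.9] ((588.504150390625, -2.7231063842773438), (74.31759643554688, 55.398189544677734), 13.453243255615234)
scene [319. 288.] 1320 z 6.4 [4.4 8.7] ((724.970458984375, -15.727466583251953), (73.98123168945312, 95.0055160522461), 74.99498748779297)
top [280. 155.] 1370 z 6.3 [3.7 9. ] ((724.905517578125, -15.498077392578125), (76.4571304321289, 96.76040649414062), 74.84578704833984)
top [276. 204.] 1153 z 124.7 [122.6 126.8] ((587.8211669921875, -1.8180427551269531), (74.0112075805664, 58.97428894042969), 12.060370445251465)
top max z [ 16.9 121.1 130.6]
scene max z [  7.5 104.8 130.2]
```

View pics/c1.png

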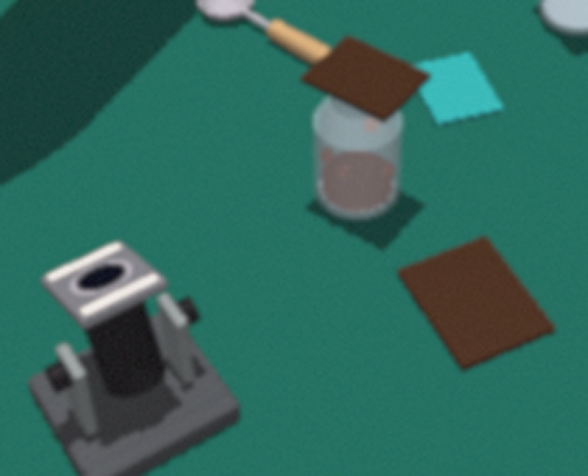

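View pics/c2.png

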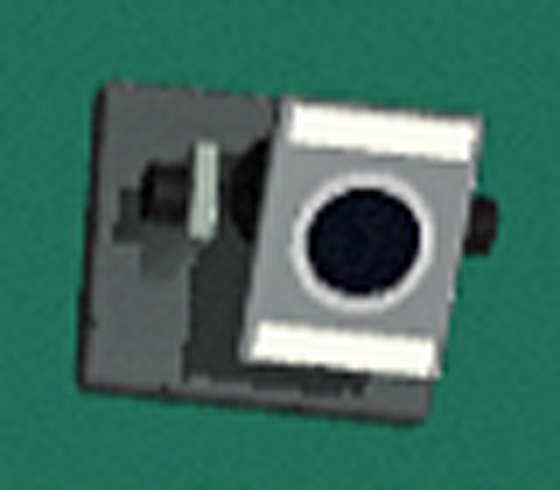

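c1 confirms the choice: the plate on the bottle with the reddish deposit measures 76×60 at z=125, and the bench one measures 76×96. c2 shows the camera front with light bars at the top and bottom (the ±x ends) and the lens at about top px (402,189). Next I'll measure that front.

```bash
cat > cam.py <<'E'
from h import *
d=load()
def face(n,box):
    u0,u1,v0,v1=box; im=d[n]; P=cloud(im); g=im['pixels'].max(-1).astype(int)
    sub=np.zeros(g.shape,bool); sub[v0:v1,u0:u1]=1
    m=sub&(P[...,2]>98)&(P[...,2]<150)&(g>90)
    m=cv2.morphologyEx(m.astype(np.uint8),cv2.MORPH_OPEN,np.ones((3,3)))
    k,l,s,c=cv2.connectedComponentsWithStats(m); i=1+np.argmax(s[1:,4]); m=l==i
    inner=cv2.erode(m.astype(np.uint8),np.ones((3,3)))>0
    Q=P[inner]
    for _ in range(5):
        c0=Q.mean(0); w,V=np.linalg.eigh(np.cov((Q-c0).T)); nrm=V[:,0]*np.sign(V[2,0]); r=(Q-c0)@nrm; Q=Q[abs(r)<2.5*r.std()+.1]
    cn=max(cv2.findContours(m.astype(np.uint8),0,1)[0],key=len)[:,0]
    return im,c0,nrm,r.std(),cn,m
def rect(im,c0,nrm,cn):
    rr=ray(im,cn[:,0],cn[:,1]); o=np.array(im['origin'])
    p=o+rr*(((c0-o)@nrm)/(rr@nrm))[:,None]
    ey=np.cross(nrm,[1,0,0]); ey/=np.linalg.norm(ey); ex=np.cross(ey,nrm)
    q=np.stack([(p-c0)@ex,(p-c0)@ey],1).astype(np.float32)
    (a,b),sz,ang=cv2.minAreaRect(q); return c0+a*ex+b*ey,sz,ang,ex,ey
for n,b in dict(top=(370,430,160,220),scene=(155,215,258,300)).items():
    im,c0,nrm,sd,cn,m=face(n,b); c,sz,ang,ex,ey=rect(im,c0,nrm,cn)
    t=np.radians(ang if ang<45 else ang-90); X=np.cos(t)*ex+np.sin(t)*ey
    print(n,m.sum(),'c0',c0.round(1),'n',nrm.round(3),'tilt',np.degrees(np.arccos(nrm[2])).round(2),'az',np.degrees(np.arctan2(nrm[1],nrm[0])).round(1),'sd',sd.round(2),'centre',c.round(1),np.round(sz,1),'X',X.round(3),'Xyaw',np.degrees(np.arctan2(X[1],X[0])).round(1))
    # lens (dark) centroid
    u0,u1,v0,v1=b; g=im['pixels'].max(-1); hull=np.zeros(g.shape,np.uint8); cv2.fillConvexPoly(hull,cv2.convexHull(cn.astype(np.int32)),1)
    k,l,s,cc=cv2.connectedComponentsWithStats(((g<70)&(hull>0)).astype(np.uint8)); i=1+np.argmax(s[1:,4])
    o=np.array(im['origin']); rr=ray(im,*cc[i]); p=o+rr*((c0-o)@nrm)/(rr@nrm); print(' lens px',cc[i].round(1),'pt',p.round(1))
E
python3 cam.py
```

```text
top 913 c0 [ 615.8 -249.1  116.8] n [-0.404  0.055  0.913] tilt 24.05 az 172.3 sd 1.3 centre [ 614.6 -249.2  116.3] [57.4 75.5] X [ 0.906 -0.115  0.407] Xyaw -7.3
 lens px [401.4 189.1] pt [ 614.3 -249.7  116.2]
scene 655 c0 [ 621.3 -252.5  119.7] n [-0.396  0.053  0.917] tilt 23.56 az 172.4 sd 0.74 centre [ 619.6 -251.3  118.9] [59.1 86.7] X [ 0.909 -0.12   0.4  ] Xyaw -7.5
 lens px [185.8 278.4] pt [ 612.9 -248.1  115.8]
```

```bash
cat > go.py <<'E'
from h import *
def tgt(pos,xdir,zdir):
    z=np.array(zdir,float); z/=np.linalg.norm(z); x=np.array(xdir,float); x-=z*(x@z); x/=np.linalg.norm(x)
    return np.array(pos,float),R.from_matrix(np.stack([x,np.cross(z,x),z],1))
def yaw(a): a=np.radians(a); return [np.cos(a),np.sin(a),0]
def delta(pos,Rt):
    from bench import arm
    s=arm.state(); Rc=rot(s['tcp_rot']); dp=np.array(pos)-s['eef_pos']
    print('t',s['t'],'pos',s['eef_pos'].round(1),'turn/4deg',(np.degrees((Rc.inv()*Rt).as_rotvec())/4).round(3),'shift/50 now-axes',(Rc.inv().apply(dp)/50).round(3),'target-axes',(Rt.inv().apply(dp)/50).round(3),'F',s['force'].round(1),s['grip_width'],s['grip_force'])
E
python3 -c "
from go import *
delta(*tgt([588,-2,190],yaw(12.7),[0,0,-1]))"
```

```text
t 0.1 pos [ 147.5 -503.6  219.2] turn/4deg [-0.013 -0.002  0.904] shift/50 now-axes [11.274 -7.152  0.592] target-axes [10.8   -7.85   0.584] F [-0.6  0.1  0.6] 85.29691930965427 0.0
```

Turn first, then shift in 20 rows of (0.54, −0.39, 0.03).

{"op": "drive_tool", "data": {
  "series": [
    [[0, 0, 0.45, 0, 0, 0, 85], [0, 0, 0.45, 0, 0, 0, 85], [0, 0, 0, 0.27, -0.2, 0, 85], [0, 0, 0, 0.54, -0.39, 0, 85], [0, 0, 0, 0.54, -0.39, 0, 85], [0, 0, 0, 0.54, -0.39, 0, 85], [0, 0, 0, 0.54, -0.39, 0, 85], [0, 0, 0, 0.54, -0.39, 0, 85], [0, 0, 0, 0.54, -0.39, 0, 85], [0, 0, 0, 0.54, -0.39, 0, 85], [0, 0, 0, 0.54, -0.39, 0, 85], [0, 0, 0, 0.54, -0.39, 0, 85]]
  ]
}}

```text
t: 1.3
eef_pos: [357.5, -264.3, 219.5]
tcp_rot: [-0.0, 0.994, 0.111, -0.0]
force: [-0.1, -0.3, 0.0]
grip_width: 84.7
grip_force: 0.0
```

{"op": "drive_tool", "data": {
  "series": [
    [[0, 0, 0, 0.54, -0.39, 0.05, 85], [0, 0, 0, 0.54, -0.39, 0.05, 85], [0, 0, 0, 0.54, -0.39, 0.05, 85], [0, 0, 0, 0.54, -0.39, 0.05, 85], [0, 0, 0, 0.54, -0.39, 0.05, 85], [0, 0, 0, 0.54, -0.39, 0.05, 85], [0, 0, 0, 0.54, -0.39, 0.05, 85], [0, 0, 0, 0.54, -0.39, 0.05, 85], [0, 0, 0, 0.54, -0.39, 0.05, 85], [0, 0, 0, 0.54, -0.39, 0.05, 85], [0, 0, 0, 0.27, -0.2, 0.05, 85], [0, 0, 0, 0, 0, 0, 85]]
  ]
}}

```text
t: 2.5
eef_pos: [588.5, -2.2, 191.3]
tcp_rot: [-0.0, 0.994, 0.112, -0.001]
force: [-0.2, -0.8, 0.3]
grip_width: 84.9
grip_force: 0.0
```

```bash
python3 -c "
from go import *
delta(*tgt([588,-2,117.5],yaw(12.7),[0,0,-1]))"
```

```text
t 2.5 pos [588.5  -2.2 191.3] turn/4deg [-0.008  0.015  0.045] shift/50 now-axes [-0.007 -0.005  1.475] target-axes [-0.009 -0.006  1.475] F [-0.2 -0.8  0.3] 84.85294869622582 0.0
```

{"op": "drive_tool", "data": {
  "series": [
    [[0, 0, 0, 0, 0, 0.3, 85], [0, 0, 0, 0, 0, 0.4, 85], [0, 0, 0, 0, 0, 0.4, 85], [0, 0, 0, 0, 0, 0.25, 85], [0, 0, 0, 0, 0, 0.13, 85], [0, 0, 0, 0, 0, 0, 85], [0, 0, 0, 0, 0, 0, 85]]
  ]
}}

```text
t: 3.2
eef_pos: [588.3, -4.4, 118.8]
tcp_rot: [0.0, 0.994, 0.111, 0.0]
force: [0.5, 0.7, -0.6]
grip_width: 85.2
grip_force: 0.0
```

{"op": "drive_tool", "data": {
  "series": [
    [[0, 0, 0, 0, 0, 0, 72], [0, 0, 0, 0, 0, 0, 68], [0, 0, 0, 0, 0, 0, 65], [0, 0, 0, 0, 0, 0, 63], [0, 0, 0, 0, 0, 0, 62], [0, 0, 0, 0, 0, 0, 61], [0, 0, 0, 0, 0, 0, 60], [0, 0, 0, 0, 0, 0, 58], [0, 0, 0, 0, 0, 0, 55], [0, 0, 0, 0, 0, 0, 50], [0, 0, 0, 0, 0, 0, 50]]
  ],
  "newtons": 40
}}

```text
t: 4.3
eef_pos: [588.3, -4.0, 118.1]
tcp_rot: [-0.0, 0.994, 0.111, -0.0]
force: [-0.1, 0.4, -0.2]
grip_width: 49.7
grip_force: 0.0
```

No grip at 49.7 mm, so I need to look.

```bash
python3 - <<'E'
from h import *
d=grab()
a=cv2.resize(d['scene']['pixels'][120:320,180:380],None,fx=2.9,fy=2.9,interpolation=2)
b=cv2.resize(d['top']['pixels'][150:290,230:330],(410,580),interpolation=2)
cv2.imwrite('pics/g1.png',cv2.resize(np.hstack([a,b]),(795,465)))
E
```

```text
(no output)
```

View pics/g1.png

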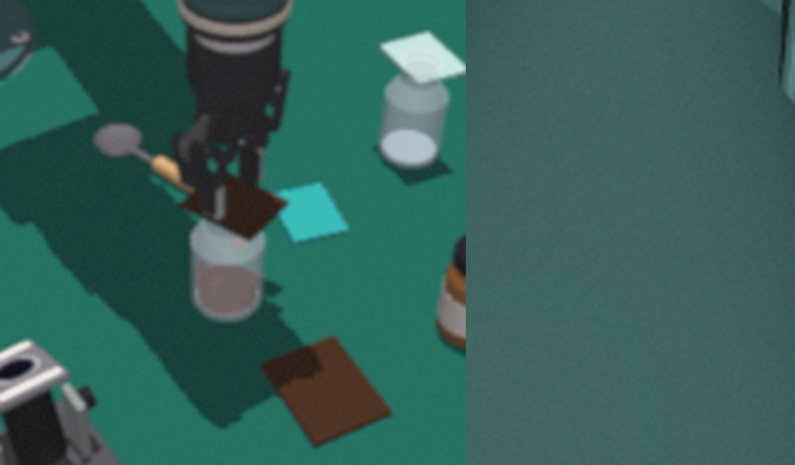

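The picture shows the closed fingers above the plate, with the near tip ending at crop px (218,215) over the plate's edge. Bottle and plate look undisturbed. I'll measure the tip height.

```bash
python3 - <<'E'
from h import *
d=load(); im=d['scene']; P=cloud(im)
# crop scale: 465/580*2.9
s=465/580*2.9; u=int(180+218*795/990/1*(1/ (2.9*795/990))) if 0 else None
for v in range(186,222,3):
    print(v,[tuple(P[v,u].round(0).astype(int)) for u in range(266,282,3)], im['pixels'][v,266:282:3].max(-1))
E
python3 -c "
from go import *
delta(*tgt([588,-2,117.5],yaw(12.7),[0,0,-1]))"
```

```text
186 [(np.int64(614), np.int64(-61), np.int64(226)), (np.int64(593), np.int64(-36), np.int64(200)), (np.int64(598), np.int64(-32), np.int64(202)), (np.int64(605), np.int64(-31), np.int64(205)), (np.int64(609), np.int64(-28), np.int64(206)), (np.int64(609), np.int64(-20), np.int64(202))] [39 46 40 45 38 56]
189 [(np.int64(612), np.int64(-59), np.int64(218)), (np.int64(414), np.int64(119), np.int64(-1)), (np.int64(601), np.int64(-35), np.int64(197)), (np.int64(606), np.int64(-32), np.int64(199)), (np.int64(611), np.int64(-29), np.int64(201)), (np.int64(435), np.int64(141), np.int64(0))] [37 79 71 44 55 90]
192 [(np.int64(612), np.int64(-60), np.int64(211)), (np.int64(609), np.int64(-50), np.int64(203)), (np.int64(428), np.int64(117), np.int64(-2)), (np.int64(607), np.int64(-32), np.int64(192)), (np.int64(438), np.int64(128), np.int64(-1)), (np.int64(445), np.int64(133), np.int64(1))] [ 38  69  90  36 100 103]
195 [(np.int64(612), np.int64(-60), np.int64(204)), (np.int64(609), np.int64(-50), np.int64(196)), (np.int64(603), np.int64(-37), np.int64(185)), (np.int64(605), np.int64(-31), np.
[... 2053 characters left out ...]
np.int64(596), np.int64(-31), np.int64(122)), (np.int64(602), np.int64(-28), np.int64(124)), (np.int64(608), np.int64(-26), np.int64(127)), (np.int64(611), np.int64(-20), np.int64(126))] [148 127  89  49  45  48]
219 [(np.int64(572), np.int64(-26), np.int64(94)), (np.int64(579), np.int64(-24), np.int64(97)), (np.int64(587), np.int64(-23), np.int64(102)), (np.int64(592), np.int64(-19), np.int64(104)), (np.int64(610), np.int64(-27), np.int64(121)), (np.int64(618), np.int64(-26), np.int64(126))] [146 150 140 135  95  50]
t 4.4 pos [588.3  -4.1 118.1] turn/4deg [0.    0.    0.005] shift/50 now-axes [ 0.004 -0.041  0.012] target-axes [ 0.004 -0.041  0.012] F [ 0.2  0.5 -0.3] 50.04814496907527 0.0
```

The tips are really near z≈130, not ~101–106. The plate wasn't touched: the fingers closed above it. Open, go 28 mm lower, correct y by 2 mm, and close again.

{"op": "drive_tool", "data": {
  "series": [
    [[0, 0, 0, 0, 0, -0.3, 60], [0, 0, 0, 0, 0, 0, 85], [0, 0, 0, 0, 0, 0, 85], [0, 0, 0, 0, 0, 0, 85], [0, 0, 0, 0, 0, 0, 85], [0, 0, 0, 0, -0.04, 0.1, 85], [0, 0, 0, 0, 0, 0.2, 85], [0, 0, 0, 0, 0, 0.2, 85], [0, 0, 0, 0, 0, 0.2, 85], [0, 0, 0, 0, 0, 0.15, 85], [0, 0, 0, 0, 0, 0, 85]]
  ]
}}

```text
t: 5.5
eef_pos: [587.2, -2.1, 89.3]
tcp_rot: [-0.0, 0.994, 0.111, -0.001]
force: [0.2, 0.1, 0.0]
grip_width: 85.0
grip_force: 0.0
```

{"op": "drive_tool", "data": {
  "series": [
    [[0, 0, 0, 0, 0, 0, 72], [0, 0, 0, 0, 0, 0, 68], [0, 0, 0, 0, 0, 0, 65], [0, 0, 0, 0, 0, 0, 63], [0, 0, 0, 0, 0, 0, 62], [0, 0, 0, 0, 0, 0, 61], [0, 0, 0, 0, 0, 0, 60], [0, 0, 0, 0, 0, 0, 59], [0, 0, 0, 0, 0, 0, 58], [0, 0, 0, 0, 0, 0, 58]]
  ],
  "newtons": 30
}}

```text
t: 6.5
eef_pos: [588.0, -2.1, 90.9]
tcp_rot: [0.0, 0.994, 0.111, 0.0]
force: [-0.5, 1.2, 4.4]
grip_width: 59.1
grip_force: 31.4
```

```bash
python3 - <<'E'
from h import *
from bench import arm
s=arm.state(); print(s['eef_pos'],s['force'],s['grip_width'],s['grip_force'])
d=grab()
a=cv2.resize(d['scene']['pixels'][150:290,210:390],None,fx=4,fy=4,interpolation=2)
cv2.imwrite('pics/g2.png',a)
E
```

```text
[587.99857061  -2.1140704   90.86558079] [-0.45146133  1.23483619  4.384795  ] 59.115977334808306 31.391083002090454
```

View pics/g2.png

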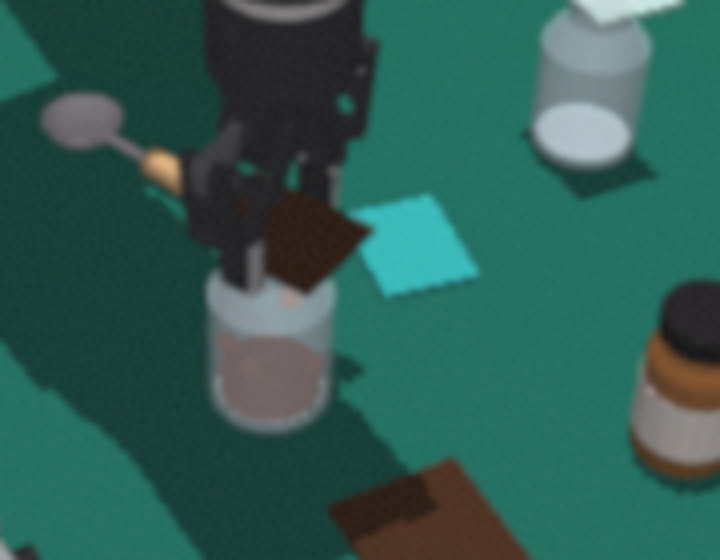

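The plate is gripped (59.1 mm, 31 N), with both fingers straddling its long edges and the bottle undisturbed. Lift gently.

{"op": "drive_tool", "data": {
  "series": [
    [[0, 0, 0, 0, 0, 0, 55], [0, 0, 0, 0, 0, -0.05, 55], [0, 0, 0, 0, 0, -0.1, 55], [0, 0, 0, 0, 0, -0.2, 55], [0, 0, 0, 0, 0, -0.4, 55], [0, 0, 0, 0, 0, -0.5, 55], [0, 0, 0, 0, 0, -0.5, 55], [0, 0, 0, 0, 0, -0.4, 55], [0, 0, 0, 0, 0, -0.25, 55], [0, 0, 0, 0, 0, -0.1, 55], [0, 0, 0, 0, 0, 0, 55]]
  ],
  "newtons": 45
}}

```text
t: 7.7
eef_pos: [588.1, -2.1, 216.3]
tcp_rot: [0.0, 0.994, 0.111, 0.001]
force: [0.2, 0.5, -0.5]
grip_width: 58.7
grip_force: 48.4
```

```bash
cat > plate.py <<'E'
from h import *
from bench import arm
d=grab(); s=arm.state(); Rc=rot(s['tcp_rot']); e=s['eef_pos']
print('t',s['t'],'grip',s['grip_width'].__round__(1),s['grip_force'].__round__(1),'F',s['force'].round(1),'eef',e.round(1),'toolx',Rc.as_matrix()[:,0].round(3),'toolz',Rc.as_matrix()[:,2].round(3))
for n in d:
    im=d[n]; P=cloud(im); hsv=cv2.cvtColor(im['pixels'],cv2.COLOR_BGR2HSV); b=im['pixels'].astype(int)
    L=Rc.inv().apply((P-e).reshape(-1,3)).reshape(P.shape)
    m=(b[...,2]>b[...,0]+8)&(b[...,2]>b[...,1]+8)&(b[...,2]<110)&(abs(L[...,0])<60)&(abs(L[...,1])<31)&(abs(L[...,2])<70)&(im['depth']>0)
    if m.sum()<60: print(n,'few',m.sum()); continue
    m=cv2.morphologyEx(m.astype(np.uint8),cv2.MORPH_OPEN,np.ones((2,2)))>0
    Q=L[m]; c=np.median(Q,0)
    A=np.c_[Q[:,:2],np.ones(len(Q))]; k=abs(Q[:,2]-c[2])<10
    for _ in range(4):
        w=np.linalg.lstsq(A[k],Q[k,2],rcond=None)[0]; r=Q[:,2]-A@w; k=abs(r)<4
    print(n,m.sum(),'z at mid',w[2].round(2),'slopes deg',np.degrees(w[:2]).round(1),'x',np.percentile(Q[k,0],[1,99]).round(1),'y',np.percentile(Q[k,1],[1,99]).round(1),'sd',r[k].std().round(2),'n',k.sum())
E
python3 plate.py; python3 - <<'E'
from h import *
d=load(); cv2.imwrite('pics/l1.png',cv2.resize(d['scene']['pixels'][60:340,130:410],(580,580),interpolation=2))
E
```

```text
t 7.8 grip 58.3 48.4 F [ 0.5 -0.  -1.1] eef [587.6  -2.1 215.1] toolx [ 0.975  0.22  -0.001] toolz [-0.001  0.    -1.   ]
scene 423 z at mid -35.26 slopes deg [ 0.6 -0.2] x [-19.4  38.8] y [-25.5  30.4] sd 0.98 n 420
top few 0
```

View pics/l1.png

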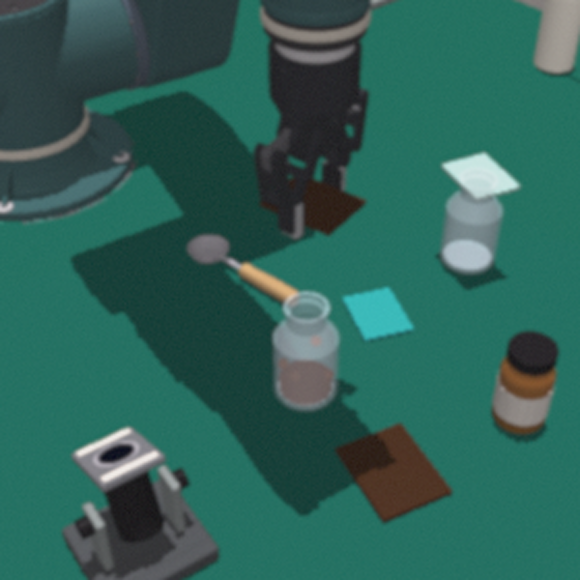

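The plate is level in the hand with its underside 29.5 mm behind the reported TCP. The bottle stands where it was, with the spoon, jar and clear plate untouched. Next, the turn and transfer.

```bash
cat >> go.py <<'E'
lens=np.array([613.7,-249,116.]); th,az=np.radians([23.8,172.4])
Zc=np.array([np.sin(th)*np.cos(az),np.sin(th)*np.sin(az),np.cos(th)])
Xc=np.array([-np.cos(th)*np.cos(az),-np.cos(th)*np.sin(az),np.sin(th)])
off=29.5
def final(up=0): return tgt(lens+(90+up)*Zc-off*Zc,Xc,-Zc)
E
python3 -c "
from go import *
p,r=final(40); print(p,r.as_matrix().round(3), final()[0])
delta(*tgt(p,yaw(-7.6),[0,0,-1])); delta(p,r)
print((tgt(p,yaw(-7.6),[0,0,-1])[1].inv()*r).as_rotvec(degrees=True)/4)"
```

```text
[ 573.49996292 -243.63616986  207.95344662] [[ 0.907 -0.132  0.4  ]
 [-0.121 -0.991 -0.053]
 [ 0.404 -0.    -0.915]] [ 589.49997768 -245.77102763  171.3550599 ]
t 7.8 pos [587.6  -2.1 215.1] turn/4deg [-2.00e-03  1.00e-02  5.08e+00] shift/50 now-axes [-1.339  4.651  0.143] target-axes [0.359 4.826 0.143] F [ 0.5 -0.  -1.1] 58.278848803294785 48.35176169872284
t 7.8 pos [587.6  -2.1 215.1] turn/4deg [-1.057  5.897  5.006] shift/50 now-axes [-1.339  4.651  0.143] target-axes [0.271 4.826 0.276] F [ 0.5 -0.  -1.1] 58.278848803294785 48.35176169872284
[ 6.50718416e-16  5.95000000e+00 -2.40265261e-15]
```

{"op": "drive_tool", "data": {
  "series": [
    [[0, 0, 0.5, 0, 0, 0, 55], [0, 0, 0.9, 0, 0, 0, 55], [0, 0, 0.9, 0, 0, 0, 55], [0, 0, 0.9, 0, 0, 0, 55], [0, 0, 0.9, 0, 0, 0, 55], [0, 0, 0.7, 0, 0, 0, 55], [0, 0, 0.28, 0, 0, 0, 55], [0, 0, 0, 0.02, 0.2, 0, 55], [0, 0, 0, 0.03, 0.4, 0, 55], [0, 0, 0, 0.03, 0.5, 0, 55], [0, 0, 0, 0.04, 0.5, 0, 55], [0, 0, 0, 0.04, 0.5, 0, 55]]
  ]
}}

```text
t: 9.0
eef_pos: [581.5, -108.8, 215.3]
tcp_rot: [0.0, 0.998, -0.066, -0.0]
force: [0.4, -0.2, 0.2]
grip_width: 58.8
grip_force: 48.4
```

{"op": "drive_tool", "data": {
  "series": [
    [[0, 0, 0, 0.04, 0.5, 0, 55], [0, 0, 0, 0.04, 0.5, 0, 55], [0, 0, 0, 0.04, 0.5, 0, 55], [0, 0, 0, 0.04, 0.5, 0, 55], [0, 0, 0, 0.03, 0.4, 0, 55], [0, 0, 0, 0.01, 0.23, 0, 55], [0, 0.35, 0, 0, 0.1, 0, 55], [0, 0.8, 0, 0, 0, 0, 55], [0, 0.8, 0, 0, 0, 0, 55], [0, 0.8, 0, 0, 0, 0, 55], [0, 0.8, 0, 0, 0, 0, 55]]
  ]
}}

```text
t: 10.1
eef_pos: [573.7, -243.7, 215.7]
tcp_rot: [0.008, 0.99, -0.065, 0.124]
force: [0.2, 0.1, -1.3]
grip_width: 58.7
grip_force: 48.4
```

{"op": "drive_tool", "data": {
  "series": [
    [[0, 0.8, 0, 0, 0, 0, 55], [0, 0.8, 0, 0, 0, 0, 55], [0, 0.5, 0, 0, 0, 0, 55], [0, 0.3, 0, 0, 0, 0, 55], [0, 0, 0, 0, 0, 0, 55], [0, 0, 0, 0, 0, 0, 55], [0, 0, 0, 0, 0, 0, 55]]
  ]
}}

```text
t: 10.8
eef_pos: [574.0, -243.9, 215.6]
tcp_rot: [0.014, 0.976, -0.065, 0.206]
force: [0.3, 0.1, -0.8]
grip_width: 58.5
grip_force: 48.4
```

```bash
python3 plate.py; python3 -c "
from go import *
delta(*final())"; python3 -c "
from h import *
d=load(); cv2.imwrite('pics/f1.png',cv2.resize(np.hstack([d['scene']['pixels'][110:350,100:300],d['top']['pixels'][110:350,300:500]]),(800,480),interpolation=2))"
```

```text
t 10.9 grip 58.8 48.4 F [-0.2  0.1 -0.4] eef [ 574.  -243.9  215.6] toolx [ 0.907 -0.121  0.403] toolz [ 0.4   -0.053 -0.915]
scene 504 z at mid -34.53 slopes deg [ 1.8 -0.1] x [-21.1  39.6] y [-27.6  29.6] sd 1.06 n 483
top 742 z at mid -34.12 slopes deg [ 0.2 -0.1] x [-36.3  36.7] y [-26.9  30.2] sd 1.06 n 695
t 10.9 pos [ 574.  -243.9  215.6] turn/4deg [-0.001  0.005  0.004] shift/50 now-axes [-0.07  -0.004  0.935] target-axes [-0.071 -0.004  0.935] F [-0.2  0.1 -0.4] 58.75753797775148 48.357027769088745
```

View pics/f1.png

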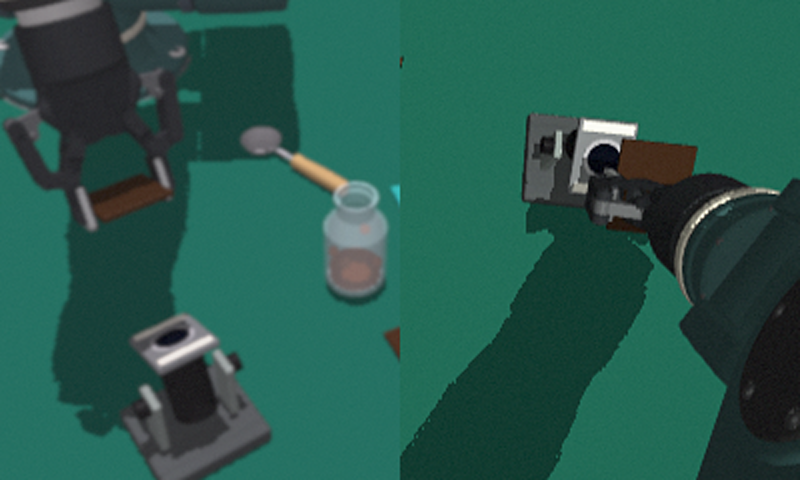

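The plate is tilted parallel to the camera front and clear of it (scene crop: plate at ~(130,198), camera at ~(175,338)). The offset holds in the tool frame. Approach along the axis.

{"op": "drive_tool", "data": {
  "series": [
    [[0, 0, 0, -0.04, 0, 0.1, 55], [0, 0, 0, -0.04, 0, 0.2, 55], [0, 0, 0, 0, 0, 0.2, 55], [0, 0, 0, 0, 0, 0.2, 55], [0, 0, 0, 0, 0, 0.15, 55], [0, 0, 0, 0, 0, 0.085, 55], [0, 0, 0, 0, 0, 0, 55], [0, 0, 0, 0, 0, 0, 55], [0, 0, 0, 0, 0, 0, 55], [0, 0, 0, 0, 0, 0, 55]]
  ]
}}

```text
t: 11.9
eef_pos: [588.9, -246.0, 171.6]
tcp_rot: [0.014, 0.976, -0.065, 0.206]
force: [-0.5, -0.8, 0.6]
grip_width: 58.6
grip_force: 48.4
```

```bash
python3 plate.py; sed -i 's/^for n,b in dict(top=(370,430,160,220),/for n,b in dict(/' cam.py; python3 cam.py; python3 -c "
from go import *
delta(*final())"; python3 - <<'E'
from go import *
from bench import arm
d=load(); s=arm.state(); Rc=rot(s['tcp_rot']); e=np.array(s['eef_pos'])
# plate outline as seen from the top camera on plane of top face
for n in d:
    im=d[n]; b=im['pixels'].astype(int); P=cloud(im); o=np.array(im['origin'])
    m=(b[...,2]>b[...,0]+8)&(b[...,2]>b[...,1]+8)&(b[...,2]<110)&(np.linalg.norm(P-e,axis=-1)<70)
    m=cv2.morphologyEx(m.astype(np.uint8),cv2.MORPH_OPEN,np.ones((2,2)))
    cn=np.vstack(cv2.findContours(m,0,1)[0])[:,0]
    rr=ray(im,cn[:,0],cn[:,1]); c=lens+95*Zc; p=o+rr*(((c-o)@Zc)/(rr@Zc))[:,None]
    Yc=np.cross(Zc,Xc); q=np.stack([(p-c)@Xc,(p-c)@Yc],1).astype(np.float32)
    print(n,cv2.minAreaRect(q),'x',np.percentile(q[:,0],[2,98]).round(1),'y',np.percentile(q[:,1],[2,98]).round(1))
cv2.imwrite('pics/f2.png',cv2.resize(np.hstack([d['scene']['pixels'][110:350,100:300],d['top']['pixels'][110:350,300:500]]),(800,480),interpolation=2))
E
```

```text
t 12.0 grip 58.7 48.4 F [ 0.5 -0.1 -0.3] eef [ 588.8 -245.9  171.5] toolx [ 0.907 -0.121  0.404] toolz [ 0.4   -0.054 -0.915]
scene 539 z at mid -34.5 slopes deg [ 1.5 -0.1] x [-22.   39.9] y [-27.6  29.5] sd 1.08 n 516
top 636 z at mid -34.23 slopes deg [-0.  -0.1] x [-36.3  36.7] y [-27.   29.7] sd 1.14 n 594
scene 404 c0 [ 637.  -252.5  126.4] n [-0.374  0.047  0.926] tilt 22.13 az 172.8 sd 0.81 centre [ 629.8 -251.8  123.4] [57.2 62.5] X [ 0.92  -0.104  0.377] Xyaw -6.5
 lens px [187.1 278.3] pt [ 615.1 -246.8  117.2]
t 12.0 pos [ 588.8 -245.9  171.5] turn/4deg [ 0.003 -0.005 -0.001] shift/50 now-axes [ 0.011 -0.005  0.007] target-axes [ 0.011 -0.005  0.007] F [ 0.5 -0.1 -0.3] 58.651288914801746 48.35718512535095
scene ((13.132068634033203, -1.3690738677978516), (59.55299377441406, 74.8480224609375), 89.45936584472656) x [-24.   50.4] y [-30.8  27.9]
top ((-0.6015167236328125, -2.6825313568115234), (59.78233337402344, 74.20244598388672), 89.86080169677734) x [-37.1  36.4] y [-32.1  26.8]
```

View pics/f2.png

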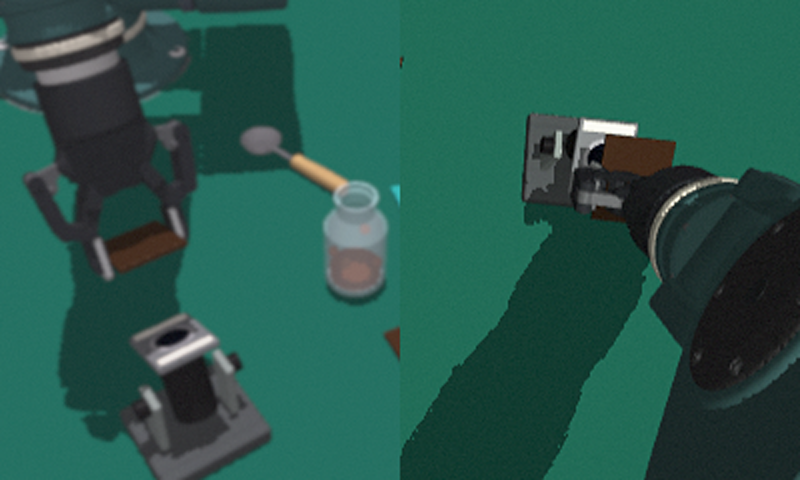

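Sides are aligned to within 0.6° and the distance is right. Both cameras put the plate about 2 mm off the lens axis in y and 1 mm in x, so I'll trim that.

{"op": "drive_tool", "data": {
  "series": [
    [[0, 0, 0, 0.015, -0.03, 0, 55], [0, 0, 0, 0, 0, 0, 55], [0, 0, 0, 0, 0, 0, 55], [0, 0, 0, 0, 0, 0, 55], [0, 0, 0, 0, 0, 0, 55], [0, 0, 0, 0, 0, 0, 55]]
  ]
}}

```text
t: 12.6
eef_pos: [589.7, -244.5, 171.5]
tcp_rot: [0.014, 0.976, -0.065, 0.206]
force: [0.3, 0.1, -0.5]
grip_width: 59.0
grip_force: 48.4
```

```bash
python3 plate.py; python3 -c "
from go import *
delta(*final())
from bench import close_job; print(close_job())"
```

```text
t 12.7 grip 58.3 48.4 F [ 0.5 -0.4 -0.7] eef [ 589.7 -244.5  171.5] toolx [ 0.907 -0.121  0.403] toolz [ 0.4   -0.053 -0.915]
scene 546 z at mid -34.41 slopes deg [ 1.5 -0.1] x [-22.7  40.1] y [-27.5  29.9] sd 1.05 n 525
top 643 z at mid -34.07 slopes deg [-0.2  0.3] x [-36.5  36.5] y [-27.2  29.7] sd 1.13 n 598
t 12.7 pos [ 589.7 -244.5  171.5] turn/4deg [ 0.     0.001 -0.001] shift/50 now-axes [-0.001  0.026  0.002] target-axes [-0.001  0.026  0.002] F [ 0.5 -0.4 -0.7] 58.313616727838394 48.35821866989136
the job is handed in; nothing more can be done
None
```

I handed the job in at 12.7 s with the smoked plate held still in the gripper, sooty side to the lens: by my measurements about 90 mm away, centred to within about 2 mm and parallel to the camera's front with long sides matched. My first grip closed just above the plate without touching it, and in the pictures nothing else looked moved; no verdict came back.

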